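Fill the empty pockets of a charging rack found by feel, pull-test it and switch it on

TASK

Stand every loose blue battery carrier upright and fully down in a pocket of the black rack, one to a pocket; some pockets are already taken under their shutters, which shows only when you press a shutter, so feel for the empty ones. Then draw the orange test handle out until its pointer is on the green mark, never into the red, hold it there for a full second and lead it all the way home without letting it snap back. Last, throw the green lever fully over to the on side to start charging, and leave the other things on the bench where they are.

Things in the scene. Friction and masses are not known exactly. Their poses are not given: they have to be found in the camera images.
- rack: black grid rack, fixed, 132 (its x) x 248 (its y) x 45 mm high, 8 pockets in 2 rows of 4, spaced 58 mm both ways; origin at the centre of its underside, z up. Some pockets are taken (a spacer hidden below the shutter), different ones each time; always enough are empty. A carrier fully down in an empty pocket has its centre 58 mm above the rack's origin; on a taken one it would stand 24 mm higher
- pocket0 (a point): mouth centre of pocket 0, at the rack's top face; axes as the rack's. 46 mm (x) x 34 mm (y), closed by a grey sprung shutter block 43 x 31 mm whose top stands 8 mm above this point. If empty, the shutter sinks up to 26 mm under less than 1 N, springs back when let go, and stays down under a carrier's weight; if taken, it gives only 2 mm, then stops hard. All look alike
- pocket1 (a point): mouth centre of pocket 1, at the rack's top face; axes as the rack's. 46 mm (x) x 34 mm (y), closed by a grey sprung shutter block 43 x 31 mm whose top stands 8 mm above this point. If empty, the shutter sinks up to 26 mm under less than 1 N, springs back when let go, and stays down under a carrier's weight; if taken, it gives only 2 mm, then stops hard. All look alike
- pocket2 (a point): mouth centre of pocket 2, at the rack's top face; axes as the rack's. 46 mm (x) x 34 mm (y), closed by a grey sprung shutter block 43 x 31 mm whose top stands 8 mm above this point. If empty, the shutter sinks up to 26 mm under less than 1 N, springs back when let go, and stays down under a carrier's weight; if taken, it gives only 2 mm, then stops hard. All look alike
- pocket3 (a point): mouth centre of pocket 3, at the rack's top face; axes as the rack's. 46 mm (x) x 34 mm (y), closed by a grey sprung shutter block 43 x 31 mm whose top stands 8 mm above this point. If empty, the shutter sinks up to 26 mm under less than 1 N, springs back when let go, and stays down under a carrier's weight; if taken, it gives only 2 mm, then stops hard. All look alike
- pocket4 (a point): mouth centre of pocket 4, at the rack's top face; axes as the rack's. 46 mm (x) x 34 mm (y), closed by a grey sprung shutter block 43 x 31 mm whose top stands 8 mm above this point. If empty, the shutter sinks up to 26 mm under less than 1 N, springs back when let go, and stays down under a carrier's weight; if taken, it gives only 2 mm, then stops hard. All look alike
- pocket5 (a point): mouth centre of pocket 5, at the rack's top face; axes as the rack's. 46 mm (x) x 34 mm (y), closed by a grey sprung shutter block 43 x 31 mm whose top stands 8 mm above this point. If empty, the shutter sinks up to 26 mm under less than 1 N, springs back when let go, and stays down under a carrier's weight; if taken, it gives only 2 mm, then stops hard. All look alike
- pocket6 (a point): mouth centre of pocket 6, at the rack's top face; axes as the rack's. 46 mm (x) x 34 mm (y), closed by a grey sprung shutter block 43 x 31 mm whose top stands 8 mm above this point. If empty, the shutter sinks up to 26 mm under less than 1 N, springs back when let go, and stays down under a carrier's weight; if taken, it gives only 2 mm, then stops hard. All look alike
- pocket7 (a point): mouth centre of pocket 7, at the rack's top face; axes as the rack's. 46 mm (x) x 34 mm (y), closed by a grey sprung shutter block 43 x 31 mm whose top stands 8 mm above this point. If empty, the shutter sinks up to 26 mm under less than 1 N, springs back when let go, and stays down under a carrier's weight; if taken, it gives only 2 mm, then stops hard. All look alike
- carrier0_mid (a point): centre of a battery carrier: an upright blue block with a heavy bright steel foot, a white stripe and brass contacts on top, 40 mm (its x) x 28 mm (its y) x 62 mm high, about 0.18 kg; the centre is 31 mm above its foot. It goes into a pocket with its 40 mm side along the rack's x, either way round, 3 mm of play on each side. May be absent (3 to 5 are present)
- carrier1_mid (a point): centre of a battery carrier: an upright blue block with a heavy bright steel foot, a white stripe and brass contacts on top, 40 mm (its x) x 28 mm (its y) x 62 mm high, about 0.18 kg; the centre is 31 mm above its foot. It goes into a pocket with its 40 mm side along the rack's x, either way round, 3 mm of play on each side. May be absent (3 to 5 are present)
- carrier2_mid (a point): centre of a battery carrier: an upright blue block with a heavy bright steel foot, a white stripe and brass contacts on top, 40 mm (its x) x 28 mm (its y) x 62 mm high, about 0.18 kg; the centre is 31 mm above its foot. It goes into a pocket with its 40 mm side along the rack's x, either way round, 3 mm of play on each side. May be absent (3 to 5 are present)
- carrier3_mid (a point): centre of a battery carrier: an upright blue block with a heavy bright steel foot, a white stripe and brass contacts on top, 40 mm (its x) x 28 mm (its y) x 62 mm high, about 0.18 kg; the centre is 31 mm above its foot. It goes into a pocket with its 40 mm side along the rack's x, either way round, 3 mm of play on each side. May be absent (3 to 5 are present)
- carrier4_mid (a point): centre of a battery carrier: an upright blue block with a heavy bright steel foot, a white stripe and brass contacts on top, 40 mm (its x) x 28 mm (its y) x 62 mm high, about 0.18 kg; the centre is 31 mm above its foot. It goes into a pocket with its 40 mm side along the rack's x, either way round, 3 mm of play on each side. May be absent (3 to 5 are present)
- test_slide (a joint): travel of the sprung test slide in m: 0 = home, grows as its handle is pulled along the gauge's own -x (towards the robot side); hard stop at 0.078. The spring pulls it home with about 1.4 N at 0 and 7 N at 0.045. The green mark on the scale spans 0.039 to 0.051, the red zone begins at 0.060; a black pointer line in the plane of the handle's centre shows the travel
- slide_grip (a point): point on the orange upright handle tab of the test slide, 60 mm above the gauge's underside and 21 mm below the tab's top; the tab is 12 mm thick (along its x, the pull line), 30 mm wide (y), 46 mm high, and runs on an aluminium gauge body 190 x 44 x 30 mm high; axes: -x is the pull direction, z up
- charge (a joint): angle of the charging lever in rad: 0 leaning towards the robot side (off), 1.0 leaning away along its base's +x (on); it stays where it is left
- charge_tip (a point): tip of the green charging lever, 50 mm long, on a small grey block at the rear left; its y axis is level, along the pivot, and at right angles to the throw
- pouch_cell: flat black cell, 55 x 75 x 6 mm, bystander
- screw_dish: small steel dish, 60 mm across, 18 mm high, bystander
- driver: screwdriver 150 mm long lying at the right edge of the mat, bystander; origin under its middle
- cleaner: white bottle, 48 mm across, 110 mm high, at the far side of the mat, bystander
- bracket: small steel angle bracket, 30 x 50 x 18 mm, bystander
There are look-alikes about, which are no part of the job. What is shaped like the part that bears charge but pink or turquoise is not meant. What is shaped like the part that bears carrier4_mid but pink is not meant.

How it is judged:
By the outcome, as a careful person would: the job done as asked, in the order asked, and still so for the second after the job is handed in, with the robot touching nothing.
Of carrier0, carrier1, carrier2, carrier3, carrier4 only 3 to 5 are there at a start; the rules pass over those that are not, and their reading is None.
At some moment in a run one of carrier0, carrier1, carrier2, carrier3, carrier4 may be knocked a few centimetres aside while the robot is not near it.
It also fails if it takes over 210 s, if anything falls off the work surface, if the arm or the gripper's body presses on something with over 40 N, if the wrist force passes 120 N, or if a joint passes its speed limit or range.

ROBOT

A 6-joint arm with a two-finger parallel gripper is mounted at the origin on the work surface. World frame = base frame: x ahead of the robot, y to its left, z up, the work surface at z = 0. Lengths are in mm, angles in rad, forces in N, time in s.
With the tool pointing down it reaches from about 425 to 950 mm from the base axis. Payload 14.7 kg.
Tool frame: the origin (TCP) lies midway between the tips of the shut fingers; the grasp point (between the pads) lies 19 mm behind it (ctrl.grasp_offset is the distance from the TCP to the grasp point, in mm); z points along the fingers, y is the direction in which the jaws open and shut (so a half turn about z gives the same grasp; the last joint's range is limited). The gripper opens to 85 mm and grips with 20 to 120 N. Pads are 22 mm wide; open, the fingers measure 114 mm over their backs; the gripper's body (76 mm by 85 mm) begins 54 mm behind the grasp point. The pads swing forward as they close: fully open they stand 13 mm farther back than shut.
Start: joints at [-1.322, 0.48, 1.596, -0, 1.065, -0.047], TCP at [189.495, -621.759, 231.297] pointing down, gripper open.
Joint ranges: [-2.75, 2.75], [-0.82, 2.05], [0.23, 2.67], [-1.56, 4.7], [0.09, 2.69], [-2.92, 2.92]. Speed limits (rad/s): [1.89, 1.89, 2.39, 3.01, 3.01, 3.01].

INTERFACE

Orientations are given as a rotation vector (axis times angle).
In Python, from cell import ctrl gives the robot as it stands. Calls block until the motion is done:
- ctrl.reach(position, orientation): joint-space move of the TCP to a pose.
- ctrl.line_to(position, speed=150, attitude=None, threshold=None): straight line of the TCP; attitude=None keeps the orientation; speed is the mean speed in mm/s. With threshold (N) it stops when the force on the tool has changed by that much, and returns True; else False.
- ctrl.goto_joints(angles): joint-space move.
- ctrl.gripper_to(opening, effort=None): finger opening in mm; effort is the grip in N (None keeps the last); returns when the fingers have stopped.
- ctrl.pause(seconds).
- ctrl.solve_ik(position, orientation): joint angles nearest the present ones, or None.
- ctrl.grab_frame(name): name is "side" or "top"; returns (picture, depth): 480x640x3 uint8, blue, green, red; 480x640 float32, mm along the optical axis (not along the pixel's ray), 0 where there is no reading.
- ctrl.camera_params(name): a dict with "mtx" (3x3 intrinsics, pixels), "position" and "attitude" of the camera in the world. Camera axes: x right, y down, z forward; pixel columns grow to the right and rows downward; lengths in mm; the calibration is good to about 2 mm. A picture is of the moment at which its call begins. camera_params takes no time and is no camera call.
A pose or a line that the arm cannot do raises ctrl.MotionError and nothing moves.
- ctrl.sign_off(): hands the job in, once; it reports no verdict.
Trained networks look in the newest picture that a camera, given by its name, has taken for a name from the list of things; names that differ only in an ending like _2 or _b are one class to them, and where a whole thing is asked for, a point or a joint stands for the part that bears it (a point fixed in the world has none). Each returns a list of dicts, best first, with "confidence" (0 to 1); they miss things now and then, are a little off and sometimes report something else, mostly with a low value. They report only what shows in the picture. A call takes as long as a camera call. They do not tell look-alikes from the thing itself.
- ctrl.recognise(camera, label): "bbox" ([left, top, right, bottom] in pixels, round what is visible of it).
Readings, each from a call of its own:
- ctrl.read_clock(): time.
- ctrl.read_joints(): joint angles.
- ctrl.read_qvel(): joint speeds.
- ctrl.read_tau(): joint torques, N m.
- ctrl.read_tool_pos(): TCP position.
- ctrl.read_ee_rot(): TCP orientation.
- ctrl.read_contact_force(): force on the tool from outside, world axes, zero at the start.
- ctrl.read_ft_torque(): the same for the moment, N m.
- ctrl.read_gripper_width(): finger opening in mm.
Only numpy, scipy, OpenCV 4.12 (cv2) and the standard library are available. Lean on these libraries where they do the work, as an engineer would, in place of code of your own. Each camera call takes 0.05 s, during which the arm holds its last target.

## Working session

There is one attempt and no reset: what is moved stays moved. The work goes in short steps, each a Python script; the robot and the scene stay as the last script left them, time stands still between calls to the robot, and variables do not carry over. Pictures are saved under pics/ and viewed, and the job is handed in when it is done.

```bash
ls; mkdir -p pics
python3 - <<'E'
from cell import ctrl
import cv2
for n in("top","side"):
    im,d=ctrl.grab_frame(n); cv2.imwrite(f"pics/{n}0.png",im)
    p=ctrl.camera_params(n); print(n,p)
    import numpy as np; np.save(f"/tmp/{n}d.npy",d)
print(ctrl.read_clock(),ctrl.read_ee_rot())
E
```

```text
pics
top {'mtx': array([[621.59703606,   0.        , 317.02242068],
       [  0.        , 621.59703606, 244.84627446],
       [  0.        ,   0.        ,   1.        ]]), 'position': array([ 243.10593158,  -25.64436046, 1540.49599653]), 'attitude': array([-2.11238267,  2.09174526, -0.22378445])}
side {'mtx': array([[446.64102088,   0.        , 315.96106724],
       [  0.        , 446.64102088, 239.43316122],
       [  0.        ,   0.        ,   1.        ]]), 'position': array([135.27718796, 534.03127032, 968.2585543 ]), 'attitude': array([-0.89576012,  2.63691053, -0.91847379])}
0.1 [-3.10618541e+00 -4.62784668e-01  1.54406546e-04]
```

View pics/top0.png

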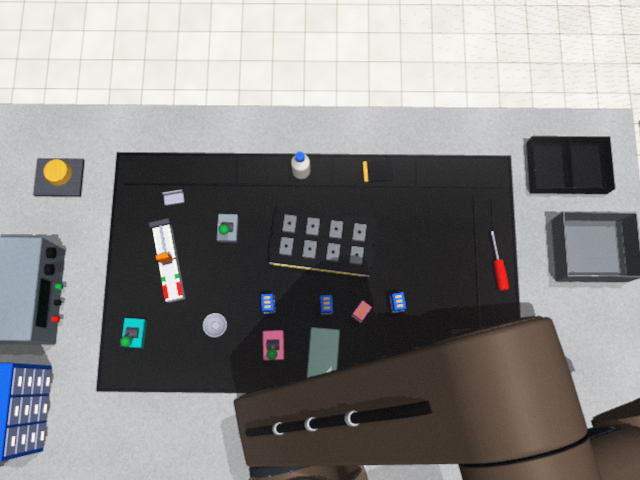

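View pics/side0.png

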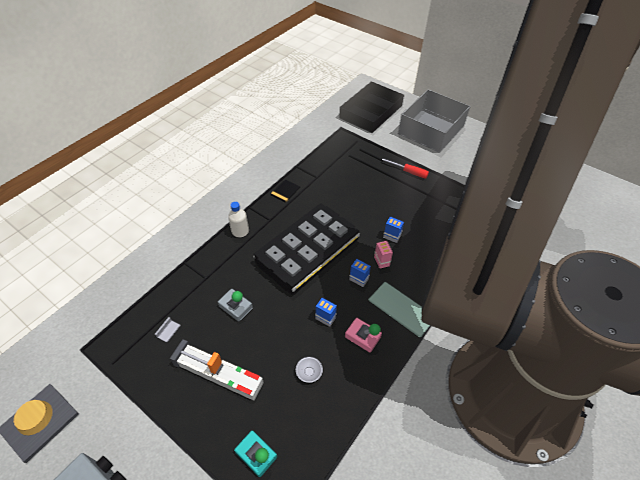

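```bash
cat > h.py <<'E'
from cell import ctrl
import numpy as np, cv2
from scipy.spatial.transform import Rotation as R
def cam(n):
    p=ctrl.camera_params(n); return p["mtx"],np.array(p["position"]),R.from_rotvec(p["attitude"]).as_matrix()
def depr(n,u,v,d):
    K,p,A=cam(n); u=np.atleast_1d(u).astype(float);v=np.atleast_1d(v).astype(float);d=np.atleast_1d(d)
    c=np.stack([(u-K[0,2])/K[0,0]*d,(v-K[1,2])/K[1,1]*d,d],-1)
    return c@A.T+p
def cloud(n,d):
    vv,uu=np.mgrid[0:480,0:640]
    return depr(n,uu.ravel(),vv.ravel(),d.ravel()).reshape(480,640,3)
def atz(n,u,v,z):
    a=depr(n,u,v,1.0)[0]; K,p,A=cam(n); r=a-p
    return p+r*(z-p[2])/r[2]
def proj(n,X):
    K,p,A=cam(n); c=(np.atleast_2d(X)-p)@A; q=c@K.T
    return q[:,:2]/q[:,2:]
def down(yaw):
    # tool z down; tool y axis along direction yaw(rad) in world xy
    y=np.array([np.cos(yaw),np.sin(yaw),0]);z=np.array([0,0,-1.]);x=np.cross(y,z)
    return R.from_matrix(np.stack([x,y,z],1)).as_rotvec()
def crop(im,x0,y0,x1,y1,s,fn):
    cv2.imwrite(fn,cv2.resize(im[y0:y1,x0:x1],None,fx=s,fy=s,interpolation=cv2.INTER_CUBIC))
def carriers(n="top"):
    im,d=ctrl.grab_frame(n); P=cloud(n,d); hsv=cv2.cvtColor(im,cv2.COLOR_BGR2HSV)
    blue=cv2.inRange(hsv,(100,120,60),(130,255,255))
    m=((blue>0)).astype(np.uint8); m=cv2.morphologyEx(m,cv2.MORPH_CLOSE,np.ones((7,7)))
    k,l,s,c=cv2.connectedComponentsWithStats(m); out=[]
    for i in range(1,k):
        if s[i,4]<40: continue
        q=P[l==i]; zt=np.percentile(q[:,2],90)
        if not(150<q[:,0].mean()<900 and abs(q[:,1].mean())<450): continue
        t=q[(q[:,2]>zt-6)]
        r=cv2.minAreaRect(t[:,:2].astype(np.float32))
        (cx,cy),(w,hh),a=r
        if w<hh: a+=90; w,hh=hh,w
        out.append((cx,cy,zt,w,hh,np.deg2rad(a),c[i]))
    return im,d,out
E
python3 - <<'E'
from h import *
im,d,o=carriers()
for c in o: print(np.round(c[:6],2),c[6])
P=cloud("top",d)
crop(im,100,150,390,380,2.7,"pics/t1.png")
for n,(x0,y0,x1,y1) in dict(rack=(260,195,385,285),gauge=(140,210,195,310)).items(): print(n,P[y0:y1:8,x0:x1:8,2].round().astype(int).tolist() if n=="rack" else "")
for l in ["rack","slide_grip","charge_tip","carrier0_mid","pocket0","pouch_cell","bracket"]:
    print(l,[(np.round(b["bbox"]).tolist(),round(b["confidence"],2)) for b in ctrl.recognise("top",l)][:8])
E
```

```text
[7.8253e+02 3.1720e+01 1.1551e+02 2.1770e+01 1.7110e+01 1.0000e-02] [299.30136986 156.21917808]
[4.3259e+02 1.0389e+02 6.7920e+01 4.1220e+01 2.6780e+01 4.0000e-02] [267.18672199 302.48547718]
[ 4.3816e+02 -2.1014e+02  6.7450e+01  4.0380e+01  2.8140e+01  1.6000e-01] [398.36653386 301.29482072]
[ 3.4664e+02 -3.8870e+01  6.7240e+01  2.0679e+02  2.8530e+01  1.0000e-02] [326.20434783 303.35652174]
rack [[0, 4, 1, 1, 1, -2, 0, 4, 7, 10, 3, 2, -1, 2, 1, 3], [1, 0, 1, 10, 1, -3, 8, 3, 3, 0, 3, 9, -4, 1, -3, 0], [5, 2, 6, 49, 50, 51, 46, 46, 54, 2, 2, 7, -1, 3, 0, 9], [4, -2, 48, 48, 53, 42, 57, 55, 46, 50, 48, 50, 47, 43, 45, -3], [-2, 5, 48, 62, 55, 50, 57, 62, 53, 55, 58, 49, 53, 52, 46, -2], [3, 6, 49, 51, 50, 48, 48, 46, 42, 51, 54, 48, 50, 52, 43, -3], [2, 4, 42, 50, 57, 45, 49, 57, 42, 56, 45, 43, 51, 42, 39, 5], [1, 4, 43, 58, 48, 41, 55, 13, 48, 50, 7, 50, 53, 32, 44, 9], [3, 2, 47, 52, 50, 49, 48, 48, 47, 54, 48, 46, 1540, 42, 48, 5], [2, -3, 3, 3, 4, 38, 36, 53, 42, 39, 46, 49, 48, 51, 7, 7], [2, 7, 2, -1, 3, -3, -6, 1, 4, 3, 10, 8, -1, 35, 1, 3], [5, 1, 6, 2, 0, -2, -3, 6, 1, -5, 6, 3, 5, 0, 5, 2]]
gauge 
rack [([271.0, 206.0, 380.0, 277.0], 0.79)]
slide_grip [([156.0, 225.0, 170.0, 262.0], 0.76)]
charge_tip [([220.0, 223.0, 230.0, 231.0], 0.66), ([267.0, 348.0, 279.0, 359.0], 0.59), ([120.0, 330.0, 134.0, 343.0], 0.52)]
carrier0_mid [([392.0, 291.0, 407.0, 311.0], 0.75)]
pocket0 [([271.0, 208.0, 375.0, 276.0], 0.95)]
pouch_cell [([364.0, 159.0, 392.0, 182.0], 0.74), ([269.0, 207.0, 376.0, 277.0], 0.33)]
bracket [([162.0, 191.0, 186.0, 205.0], 0.82), ([216.0, 222.0, 230.0, 233.0], 0.44)]
```

View pics/t1.png

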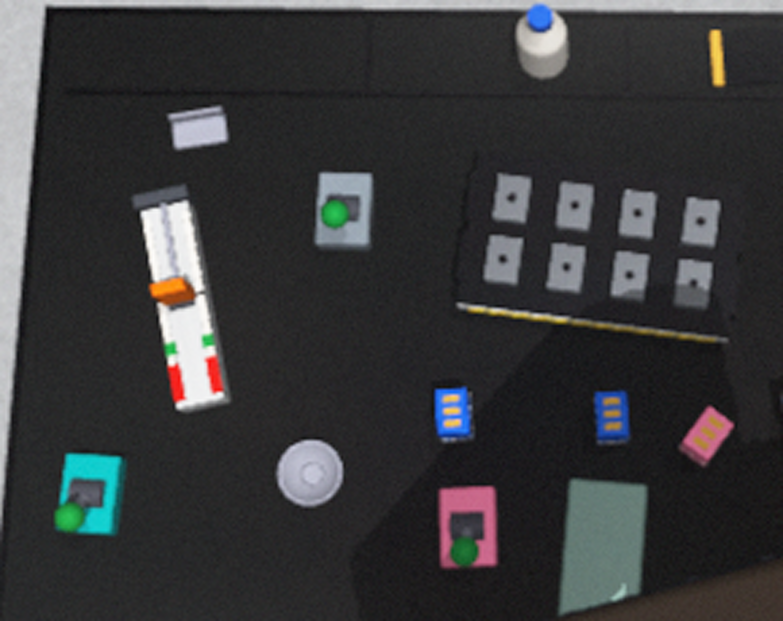

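```bash
cat >> h.py <<'E'
def rackfit(n="top",im=None):
    if im is None: im,_=ctrl.grab_frame(n)
    g=im.astype(int).min(2); x0,y0,x1,y1=268,205,380,268
    m=np.zeros(g.shape,np.uint8); m[y0:y1,x0:x1]=(g[y0:y1,x0:x1]>70)
    k,l,s,c=cv2.connectedComponentsWithStats(m); pts=[]
    for i in range(1,k):
        if s[i,4]>80: pts.append((atz(n,c[i][0],c[i][1],53)[:2],s[i,4]))
    return pts
E
python3 - <<'E'
from h import *
im,_=ctrl.grab_frame("top")
pts=rackfit("top",im)
for p in pts: print(np.round(p[0],1),p[1])
crop(im,255,190,395,290,5,"pics/rack.png")
X=np.array([p[0] for p in pts if p[1]>80])
E
```

```text
[629.8  56.7] 222
[622.7  -0.9] 223
[615.5 -58.3] 223
[ 608.7 -115.8] 220
[572.1  63.7] 226
[565.    6.2] 226
[559.1 -51.4] 213
[ 552.7 -108.9] 208
[524.4  59.1] 85
```

View pics/rack.png

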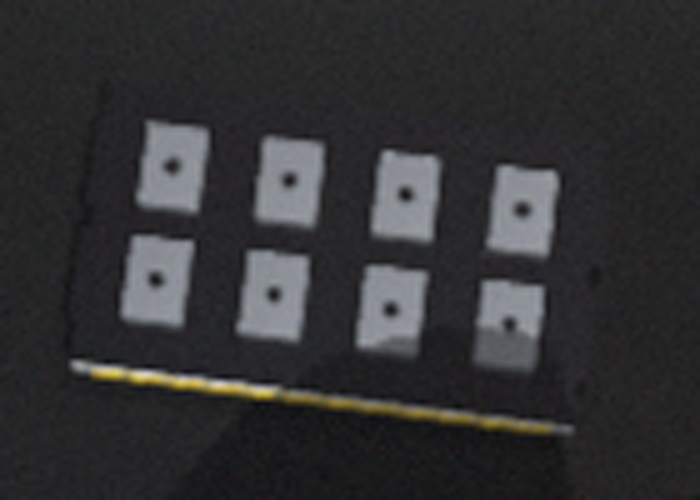

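```bash
cat >> h.py <<'E'
RC=np.array([590.7,-26.1]); RY=-0.121   # rack centre, yaw
ex=np.array([np.cos(RY),np.sin(RY)]); ey=np.array([-ex[1],ex[0]])
def pk(i,j): # i 0/1 near/far row, j 0..3 from right(-y) to left
    return RC+ex*58*(i-0.5)+ey*58*(j-1.5)
E
python3 - <<'E'
from h import *
from scipy.optimize import least_squares
X=np.array([p[0] for p in rackfit() if p[1]>150]);
pts=np.array([[629.8,56.7],[622.7,-.9],[615.5,-58.3],[608.7,-115.8],[572.1,63.7],[565,6.2],[559.1,-51.4],[552.7,-108.9]])
q=np.array([[29,29*(3-2*k)] for k in range(4)]+[[-29,29*(3-2*k)] for k in range(4)],float)
f=lambda v:(v[:2]+q@np.array([[np.cos(v[2]),np.sin(v[2])],[-np.sin(v[2]),np.cos(v[2])]])-pts).ravel()
r=least_squares(f,[590,-26,-.12]);print(r.x,r.fun.round(1))
ori=down(RY-np.pi/2)
p=r.x[:2]+ey*0
print(pk(1,3))
ctrl.gripper_to(0)
ctrl.reach([*pk(1,0),150],ori)
print(ctrl.read_joints(),ctrl.read_clock(),ctrl.read_contact_force(),ctrl.read_gripper_width())
im,d,o=carriers()
for c in o: print(np.round(c[:6],2),c[6])
cv2.imwrite("pics/t2.png",im); s,_=ctrl.grab_frame("side"); cv2.imwrite("pics/s2.png",s)
E
```

```text
[ 5.90700000e+02 -2.60875000e+01 -1.17373978e-01] [-0.1  0.2  0.2  0.2  0.6  0.   0.6 -0.1 -0.   0.   0.3 -0.1 -0.6 -0.1
 -1.  -0.2]
[629.98929555  56.76344945]
[-2.38183056e-01  5.26839286e-01  1.74475278e+00 -1.35630155e-04
  8.69773480e-01  1.45433889e+00] 3.725 [-0.49535677  0.59166067  0.17567779] -0.13905272361559382
[7.8402e+02 3.1950e+01 1.1466e+02 2.0870e+01 1.7550e+01 6.2000e-01] [299.25       156.26388889]
```

View pics/t2.png

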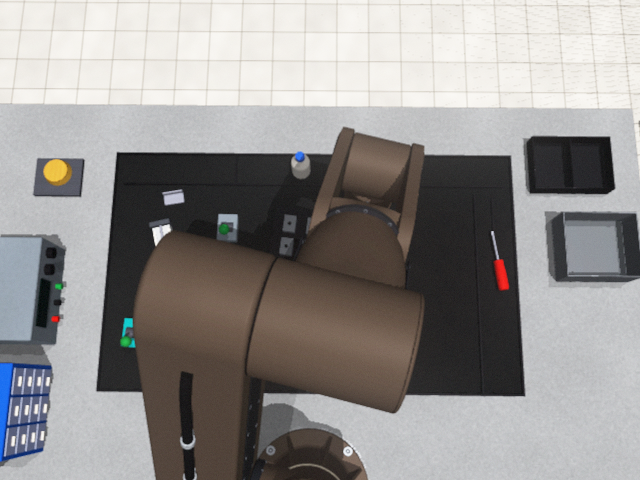

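View pics/s2.png

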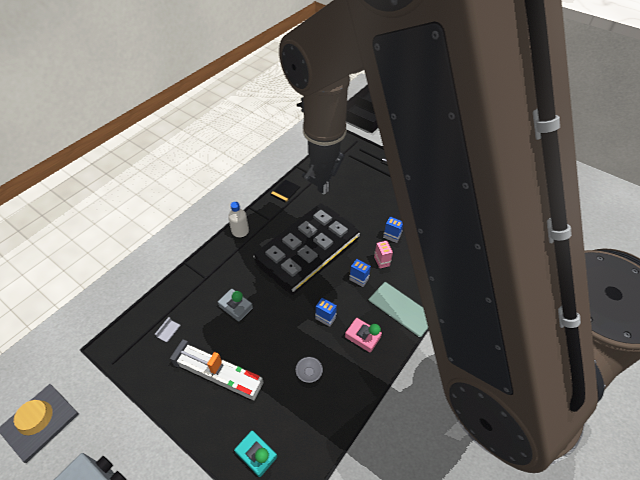

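Run:
```python
from h import *
ori=down(RY-np.pi/2); res={}
for i,j in [(1,0),(1,1),(1,2),(1,3),(0,3),(0,2),(0,1),(0,0)]:
    p=pk(i,j)
    ctrl.line_to([*p,66],speed=200,attitude=ori)
    if (i,j)==(1,0):
        ctrl.line_to([*p,66.0],speed=20); s,_=ctrl.grab_frame("side"); crop(s,270,150,390,240,6,"pics/tip.png"); print(proj("side",[*p,66]))
    f0=ctrl.read_contact_force()
    st=ctrl.line_to([*p,41],speed=30,threshold=4)
    z=ctrl.read_tool_pos()[2]; f1=ctrl.read_contact_force()
    res[(i,j)]=(st,round(z,1),round(f1[2]-f0[2],1)); print((i,j),res[(i,j)])
    ctrl.line_to([*p,70],speed=150)
    if sum(not v[0] for v in res.values())>=5: break
print(ctrl.read_clock())
```

```text
[[322.3249545  213.31362054]]
(1, 0) (False, np.float64(41.1), np.float64(-0.7))
(1, 1) (True, np.float64(52.3), np.float64(14.3))
(1, 2) (False, np.float64(41.1), np.float64(0.3))
(1, 3) (True, np.float64(52.3), np.float64(13.7))
(0, 3) (False, np.float64(41.1), np.float64(0.5))
(0, 2) (False, np.float64(41.1), np.float64(-0.3))
(0, 1) (True, np.float64(52.2), np.float64(16.0))
(0, 0) (False, np.float64(41.1), np.float64(1.2))
16.8083
```

View pics/tip.png

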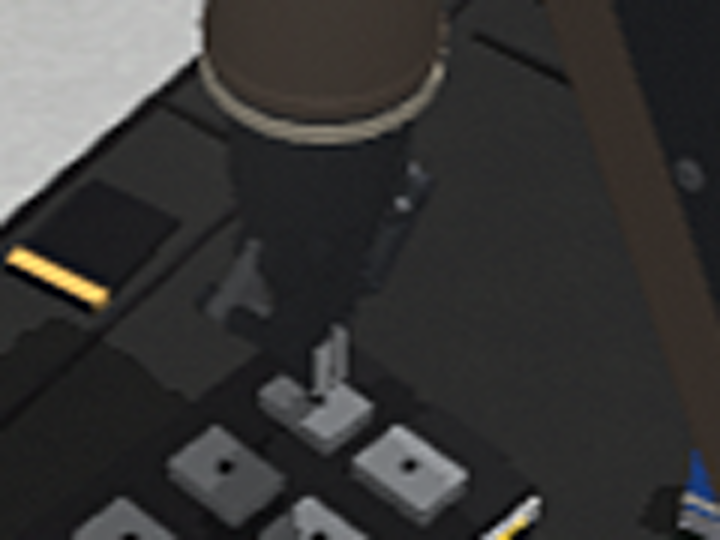

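Run:
```python
from h import *
# move aside to the far left high for clear view
ctrl.line_to([*(pk(0,0)),200],speed=200)
J=ctrl.read_joints(); J[0]=-1.3; ctrl.goto_joints(J)
ctrl.gripper_to(60)
im,d=ctrl.grab_frame("top"); cv2.imwrite("pics/t3.png",im)
hsv=cv2.cvtColor(im,cv2.COLOR_BGR2HSV)
crop(im,240,280,440,380,4,"pics/t3c.png")
print([(np.round(b["bbox"]).tolist(),round(b["confidence"],2)) for b in ctrl.recognise("top","carrier0_mid")])
s,_=ctrl.grab_frame("side"); print([(np.round(b["bbox"]).tolist(),round(b["confidence"],2)) for b in ctrl.recognise("side","carrier0_mid")])
cv2.imwrite("pics/s3.png",s)
```

```text
[([392.0, 290.0, 408.0, 312.0], 0.74)]
[([385.0, 213.0, 402.0, 244.0], 0.7), ([153.0, 321.0, 181.0, 345.0], 0.19)]
```

View pics/t3.png

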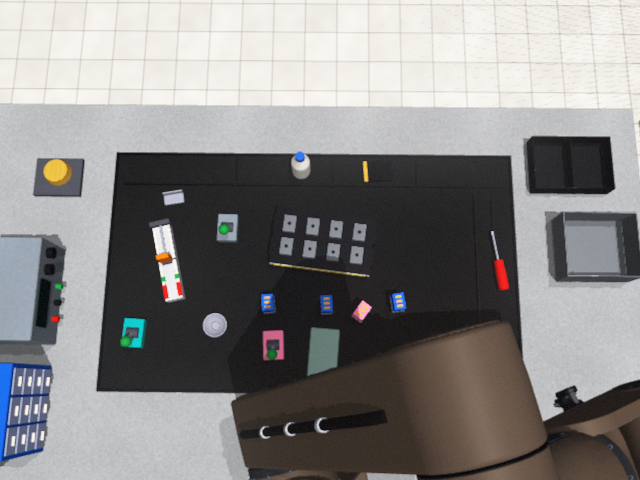

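View pics/t3c.png

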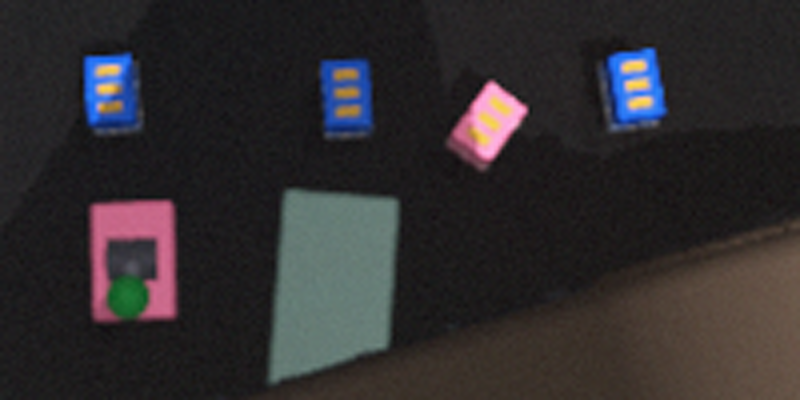

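```bash
cat >> h.py <<'E'
def brass(im,n="top",z=62):
    hsv=cv2.cvtColor(im,cv2.COLOR_BGR2HSV)
    blue=cv2.inRange(hsv,(100,130,50),(130,255,255)); k,l,s,c=cv2.connectedComponentsWithStats(cv2.morphologyEx(blue,cv2.MORPH_CLOSE,np.ones((5,5))))
    out=[]
    for i in range(1,k):
        if not(100<s[i,4]<700): continue
        x,y,w,h=s[i,:4]
        if x<100 or x>520 or y<200: continue
        yel=(cv2.inRange(hsv,(8,60,60),(35,255,255))>0); m=np.zeros_like(yel); m[y-1:y+h+1,x-1:x+w+1]=yel[y-1:y+h+1,x-1:x+w+1]
        if m.sum()<10: continue
        vs,us=np.nonzero(m); 
        P=np.array([atz(n,u,v,z)[:2] for u,v in zip(us,vs)]); wgt=None
        C=P.mean(0); ev,E=np.linalg.eigh(np.cov((P-C).T)); a=np.arctan(E[1,1]/E[0,1])
        vb,ub=np.nonzero((l==i)); B=np.array([atz(n,u,v,z)[:2] for u,v in zip(ub,vb)]).astype(np.float32)
        r=cv2.minAreaRect(B)
        out.append(dict(c=C,a=a,n=int(m.sum()),rect=r,px=(us.mean(),vs.mean())))
    return out
E
python3 - <<'E'
from h import *
im=cv2.imread("pics/t3.png")
for o in brass(im): print(o)
E
```

```text
{'c': array([431.6155337 , 105.60881681]), 'a': np.float64(0.06274633365882043), 'n': 27, 'rect': ((431.89593505859375, 104.08924865722656), (43.42938232421875, 31.027376174926758), 1.7279114723205566), 'px': (np.float64(266.85185185185185), np.float64(302.14814814814815))}
{'c': array([ 438.58942471, -209.62811983]), 'a': np.float64(0.14165801200457048), 'n': 33, 'rect': ((436.9736022949219, -208.38253784179688), (43.70307159423828, 32.85975646972656), 9.404701232910156), 'px': (np.float64(398.8787878787879), np.float64(300.5151515151515))}
{'c': array([431.34804434, -36.10162913]), 'a': np.float64(0.06583012173503111), 'n': 30, 'rect': ((430.4096374511719, -36.263572692871094), (43.650115966796875, 29.929513931274414), 4.363437652587891), 'px': (np.float64(326.1666666666667), np.float64(302.8333333333333))}
```

```bash
cat >> h.py <<'E'
def near(yaw):
    return yaw
def pick(c,a,zg=27):
    o=down(a-np.pi/2)
    ctrl.gripper_to(52)
    ctrl.reach([*c,140],o)
    s=ctrl.line_to([*c,zg],speed=120,threshold=15); print("down hit",s,ctrl.read_tool_pos().round(1))
    ctrl.gripper_to(15,effort=40); print("w",ctrl.read_gripper_width())
    ctrl.line_to([*c,140],speed=150); print("w",ctrl.read_gripper_width(),ctrl.read_contact_force().round(1))
def place(i,j,zg=27,off=(0,0)):
    p=pk(i,j)+ex*off[0]+ey*off[1]; o=down(RY-np.pi/2)
    ctrl.line_to([*p,140],speed=250,attitude=o)
    ctrl.line_to([*p,zg+58],speed=120)
    ctrl.pause(0.2)
    hit=ctrl.line_to([*p,zg+28],speed=30,threshold=6)
    t=ctrl.read_tool_pos(); print("place hit",hit,t.round(1),"bottom",t[2]-zg,ctrl.read_contact_force().round(1)); return t[2]-zg
def release():
    t=ctrl.read_tool_pos(); ctrl.gripper_to(42); ctrl.pause(0.2); ctrl.line_to([t[0],t[1],160],speed=120)
E
python3 - <<'E'
from h import *
im,_=ctrl.grab_frame("top"); o=[q for q in brass(im) if q["c"][1]<-150][0]; print(o["c"],o["a"])
pick(o["c"],o["a"])
b=place(0,0)
if b<31: release()
print(ctrl.read_clock(),ctrl.read_joints())
E
```

```text
[ 438.17625175 -209.68618731] 0.14181390008892544
down hit False [ 438.4 -209.9   27.5]
w 27.43688083060091
w 27.322883904935317 [-1.   0.  -1.9]
place hit False [ 551.4 -109.    55.1] bottom 28.127764218017624 [-0.8 -0.9 -1.4]
28.8333 [-2.49051600e-01  4.43781730e-01  1.87233466e+00  1.68954330e-05
  8.26503964e-01  1.44278832e+00]
```

Run:
```python
from h import *
J=ctrl.read_joints(); J[0]=-1.3; ctrl.goto_joints(J)
im,_=ctrl.grab_frame("top"); cv2.imwrite("pics/t4.png",im)
for o in brass(im): print(o["c"],o["a"],o["px"])
o=[q for q in brass(im) if q["c"][0]<500 and q["c"][1]<50][0]
crop(im,240,200,440,380,4,"pics/t4c.png")
pick(o["c"],o["a"])
b=place(1,2)
if b<31: release()
print(ctrl.read_clock())
```

```text
[ 555.85721416 -109.38817775] -0.14240944346493345 (np.float64(356.7037037037037), np.float64(252.07407407407408))
[431.71525991 105.42809818] 0.05615667113146495 (np.float64(266.92857142857144), np.float64(302.10714285714283))
[431.77515419 -36.37217122] 0.05208430304242087 (np.float64(326.28125), np.float64(302.65625))Traceback (most recent call last):
  File "<stdin>", line 5, in <module>
  File "h.py", line 65, in brass
    vb,ub=np.nonzero((l==i)); B=np.array([atz(n,u,v,z)[:2] for u,v in zip(ub,vb)]).astype(np.float32)
                                          ~~~^^^^^^^^^
  File "h.py", line 14, in atz
    a=depr(n,u,v,1.0)[0]; K,p,A=cam(n); r=a-p
                                ~~~^^^
  File "h.py", line 5, in cam
    p=ctrl.camera_params(n); return p["mtx"],np.array(p["position"]),R.from_rotvec(p["attitude"]).as_matrix()
ValueError: time passes only in moves, steps and waits
```

Too many calibration calls; I'll cache it.

```bash
python3 - <<'E'
s=open('h.py').read()
s=s.replace("def cam(n):","import functools\n@functools.lru_cache(None)\ndef cam(n):",1)
open('h.py','w').write(s)
E
python3 - <<'E'
from h import *
im,_=ctrl.grab_frame("top"); cv2.imwrite("pics/t4.png",im)
B=brass(im)
for o in B: print(o["c"],o["a"],o["px"])
o=[q for q in B if q["c"][0]<500 and q["c"][1]<50][0]
crop(im,240,200,440,350,4,"pics/t4c.png")
pick(o["c"],o["a"])
b=place(1,2)
if b<31: release()
print(ctrl.read_clock())
E
```

```text
[ 555.85721416 -109.38817775] -0.14240944346493345 (np.float64(356.7037037037037), np.float64(252.07407407407408))
[432.05505211 105.43173365] 0.05400883517790913 (np.float64(266.9310344827586), np.float64(301.9655172413793))
[431.80006978 -36.16264323] 0.04873472957111115 (np.float64(326.19354838709677), np.float64(302.64516129032256))
down hit False [432.1 -36.3  27.4]
w 27.689143922769475
w 27.777546331707587 [-0.5 -0.3 -1.3]
place hit False [623.   -0.8  55.1] bottom 28.130993456274453 [-0.3 -1.1 -0.5]
39.95
```

View pics/t4c.png

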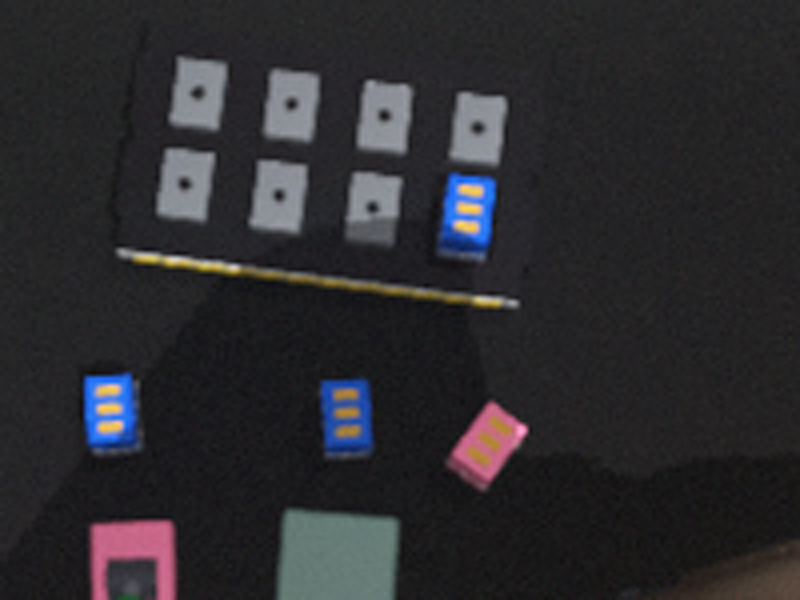

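The picture shows carrier 1 seated in the near-right pocket (brass at px 357,252). Carrier 2 went down freely too.

Run:
```python
from h import *
J=ctrl.read_joints(); J[0]=-1.3; ctrl.goto_joints(J)
im,_=ctrl.grab_frame("top")
B=brass(im)
for o in B: print(o["c"],o["a"],o["px"])
o=[q for q in B if q["c"][0]<500][0]
pick(o["c"],o["a"])
b=place(0,3)
if b<31: release()
J=ctrl.read_joints(); J[0]=-1.3; ctrl.goto_joints(J)
im,d=ctrl.grab_frame("top"); crop(im,100,190,400,370,2.6,"pics/t5.png");cv2.imwrite("pics/t5f.png",im);np.save("/tmp/d5.npy",d)
s,ds=ctrl.grab_frame("side"); cv2.imwrite("pics/s5f.png",s); crop(s,150,190,420,400,2.9,"pics/s5.png")
P=cloud("top",d)
for o in brass(im,z=89):
    u,v=map(int,o["px"]); print(o["c"],o["px"],"z",np.median(P[v-3:v+4,u-2:u+3,2]), np.median(P[v-6:v+5,u-3:u+4,2]))
print([pk(0,0),pk(1,2),pk(0,3)])
print(ctrl.read_clock())
```

```text
[628.8320815    0.93445653] -0.12330095428060613 (np.float64(311.67857142857144), np.float64(222.60714285714286))
[ 560.85656148 -111.13066646] -0.11834814955943142 (np.float64(357.41379310344826), np.float64(250.06896551724137))
[432.05505211 105.43173365] 0.05400883517790913 (np.float64(266.9310344827586), np.float64(301.9655172413793))
down hit False [432.4 105.5  27.4]
w 27.720767390463074
w 27.656741389477588 [-0.7 -0.1 -1.4]
place hit False [572.4  63.8  55.1] bottom 28.143323801776297 [-0.8 -0.2 -0.7]
[6.21788027e+02 4.49079460e-01] (np.float64(311.67857142857144), np.float64(222.60714285714286)) z 90.90536618281544 90.28201122810742
[572.76669251  65.5403925 ] (np.float64(284.25925925925924), np.float64(242.1851851851852)) z 90.53353595978729 91.11283752433064
[ 555.05386263 -109.56953253] (np.float64(357.41379310344826), np.float64(250.06896551724137)) z 91.03215472997272 90.80981636995693
[array([ 551.41070445, -108.96344945]), array([622.98840811,  -0.81247933]), array([572.41336677,  63.76433689])]
54.6333
```

View pics/t5.png

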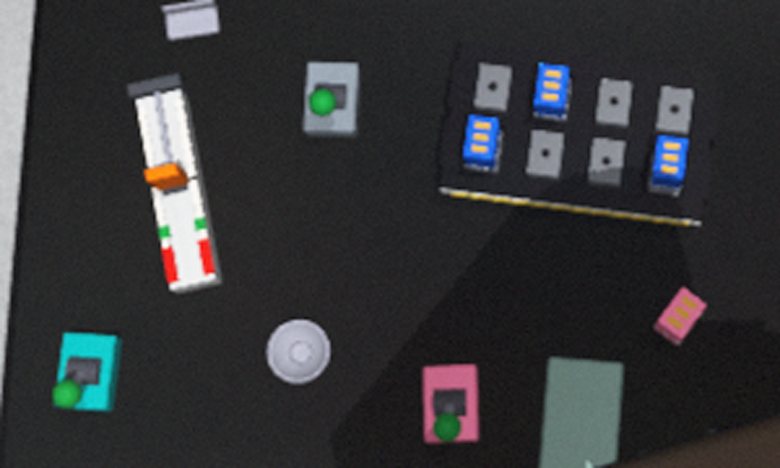

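View pics/s5.png

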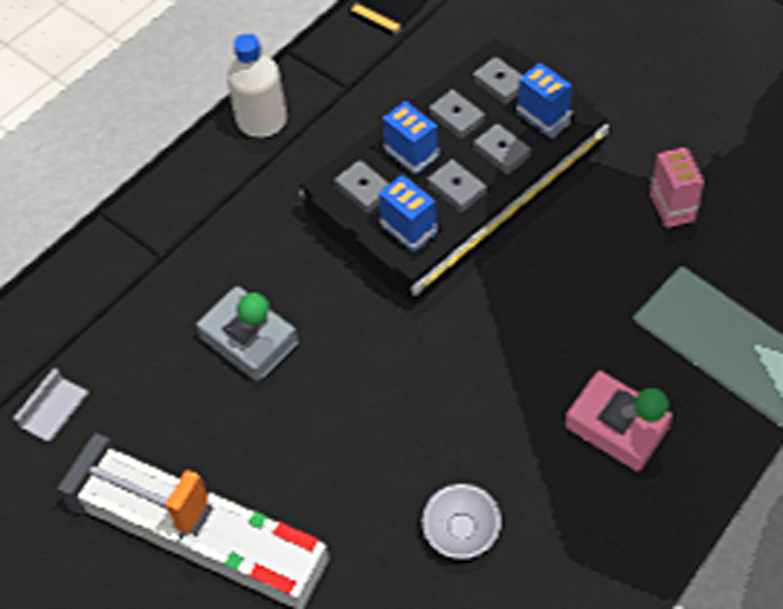

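View pics/s5f.png

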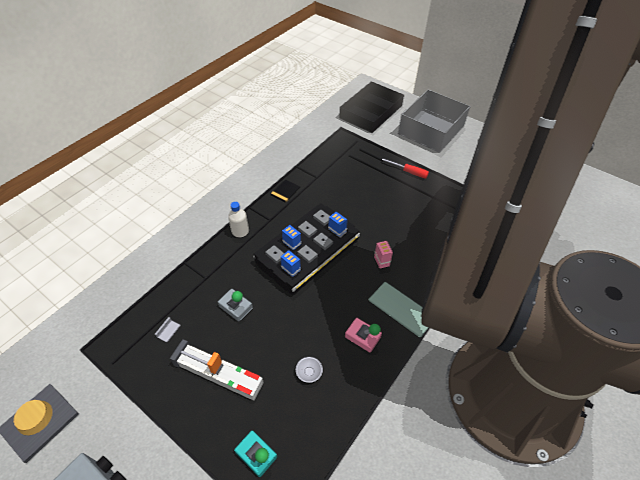

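Run:
```python
from h import *
im=cv2.imread("pics/t5f.png"); d=np.load("/tmp/d5.npy"); P=cloud("top",d)
hsv=cv2.cvtColor(im,cv2.COLOR_BGR2HSV)
or_=cv2.inRange(hsv,(5,150,90),(20,255,255))>0; or_[:, :140]=0; or_[:,200:]=0; or_[:200]=0;or_[320:]=0
vs,us=np.nonzero(or_); q=P[or_]
print(us.min(),us.max(),vs.min(),vs.max(),np.percentile(q[:,2],[5,25,50,75,95]))
W=np.array([atz("top",u,v,81)[:2] for u,v in zip(us,vs)]); print("orange@81",W.mean(0),cv2.minAreaRect(W.astype(np.float32)))
V=hsv[...,2]; wh=((V>130)).astype(np.uint8); wh[:, :140]=0; wh[:,195:]=0; wh[:215]=0;wh[310:]=0
sat=((hsv[...,1]>150)&(V>80)).astype(np.uint8); sat[:, :140]=0; sat[:,195:]=0; sat[:215]=0;sat[310:]=0
m=cv2.morphologyEx(wh|sat,cv2.MORPH_CLOSE,np.ones((5,5)))
vb,ub=np.nonzero(m&(P[...,2]>20)&(P[...,2]<42)); B=np.array([atz("top",u,v,30)[:2] for u,v in zip(ub,vb)]).astype(np.float32); print("body",cv2.minAreaRect(B))
for name,(lo,hi) in dict(red=((0,170,90),(3,255,255)),green=((45,120,60),(75,255,255))).items():
    mm=cv2.inRange(hsv,lo,hi); mm[:, :140]=0; mm[:,195:]=0; mm[:215]=0;mm[310:]=0
    k,l,s,c=cv2.connectedComponentsWithStats(mm)
    for i in range(1,k):
        if s[i,4]>5: print(name,s[i],c[i],atz("top",*c[i],30)[:2])
crop(im,135,205,205,315,5,"pics/g.png")
# lever
crop(im,205,200,255,250,10,"pics/l.png")
s=cv2.imread("pics/s5f.png"); crop(s,160,280,280,405,6,"pics/gs.png")
```

```text
155 171 253 262 [28.56775943 58.65780041 75.26146137 82.80168842 87.76994928]
orange@81 [534.30178939 355.60800102] ((534.079345703125, 355.95892333984375), (21.3289737701416, 37.661033630371094), 12.152596473693848)
body ((533.9556274414062, 358.25933837890625), (193.39743041992188, 44.34246826171875), 13.86863899230957)
red [177 282   5  13  45] [178.97777778 288.24444444] [467.85167962 325.26153899]
red [162 285   6  14  54] [164.61111111 291.51851852] [459.4170382  360.06993117]
green [175 274   4   4  14] [176.71428571 275.5       ] [499.49304101 332.7215343 ]
green [160 277   5   5  16] [162.375  278.8125] [490.89277287 367.60700662]
```

View pics/g.png

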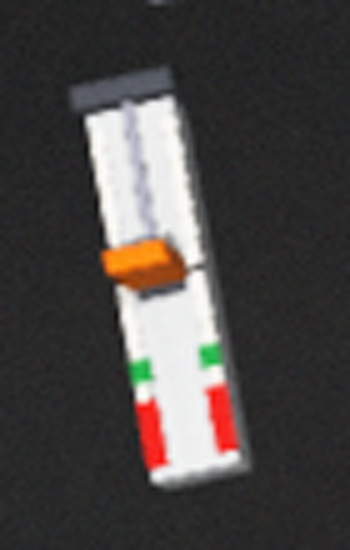

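View pics/l.png

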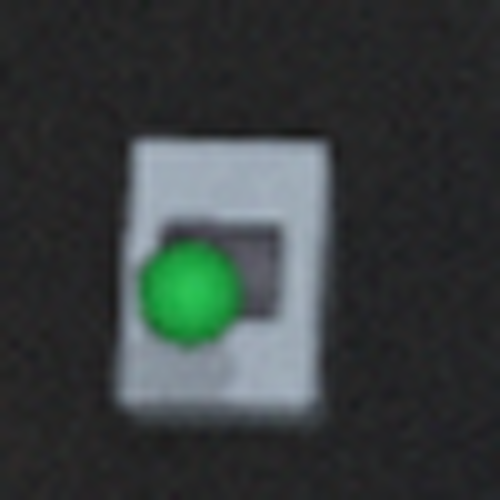

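View pics/gs.png

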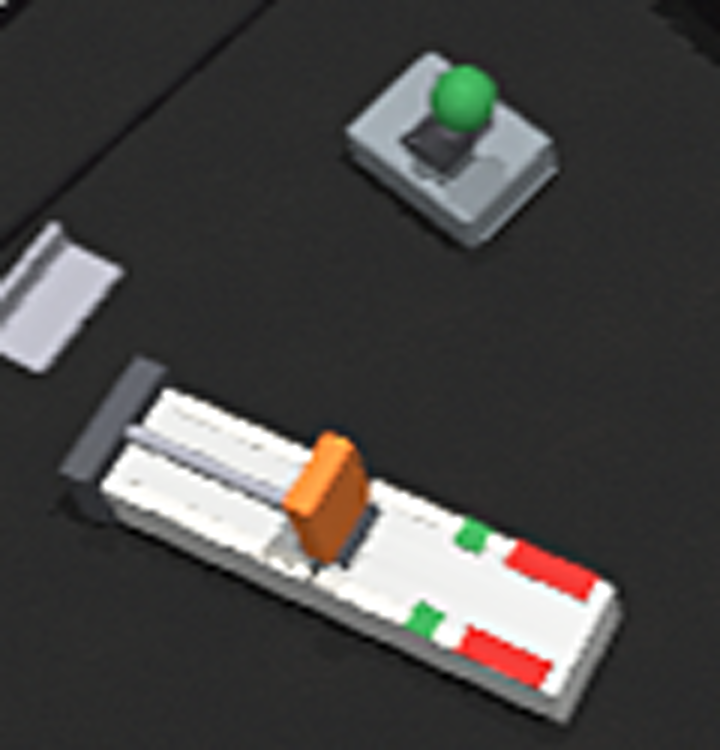

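```bash
cat >> h.py <<'E'
GY=0.242; gx=np.array([np.cos(GY),np.sin(GY)]); H=np.array([538.5,360.0])
E
python3 - <<'E'
from h import *
print(atz("top",176,258.4,30)[:2], (atz("top",176,258.4,30)[:2]-H)@gx)
ctrl.gripper_to(50)
best=None
for y in (GY,GY-np.pi,GY+np.pi):
    q=ctrl.solve_ik([*H,170],down(y)); print(y,q)
    if q is not None and (best is None or abs(q[5])<abs(best[1][5])): best=(y,q)
y=best[0]; open("/tmp/gy","w").write(str(y))
ctrl.reach([*H,170],down(y))
s=ctrl.line_to([*H,43],speed=100,threshold=10); print("hit",s,ctrl.read_tool_pos())
a,_=ctrl.grab_frame("side"); crop(a,140,220,340,400,4,"pics/g1.png")
t,_=ctrl.grab_frame("top"); cv2.imwrite("pics/g1t.png",t)
print(ctrl.read_clock(),ctrl.read_contact_force())
E
```

```text
[542.45729607 337.06616676] -1.6539915287646894
0.242 [ 5.42492865e-01  5.39091931e-01  1.66092428e+00 -4.44089210e-16
  9.41576446e-01  3.00492865e-01]
-2.899592653589793 [ 5.42492865e-01  5.39091931e-01  1.66092428e+00 -4.44089210e-16
  9.41576446e-01 -2.84109979e+00]
3.383592653589793 [ 5.42492865e-01  5.39091931e-01  1.66092428e+00 -4.44089210e-16
  9.41576446e-01 -2.84109979e+00]
hit False [538.91532509 360.24326387  43.67094621]
59.7917 [ 0.40406942 -0.19912869  0.19122092]
```

View pics/g1.png

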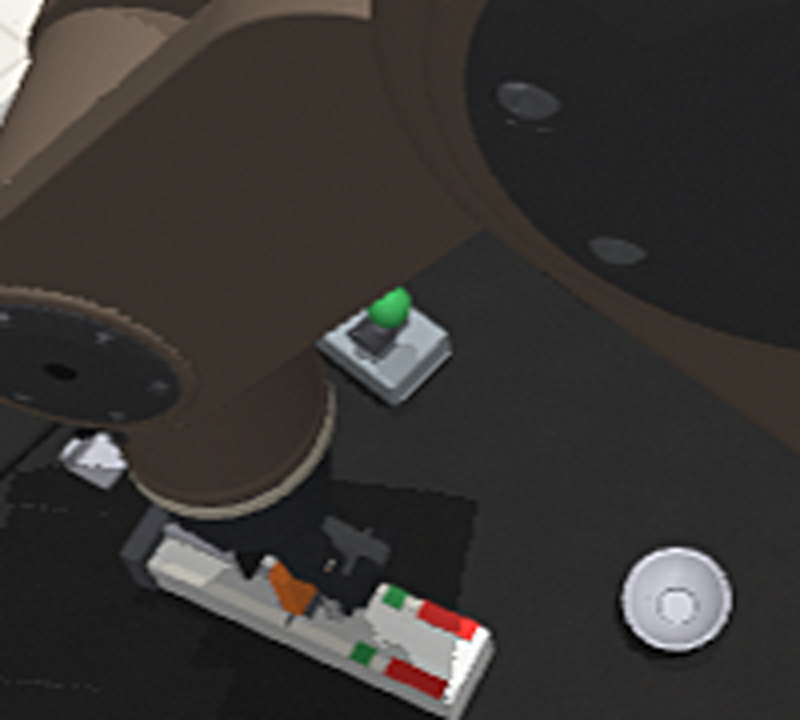

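View pics/g1t.png

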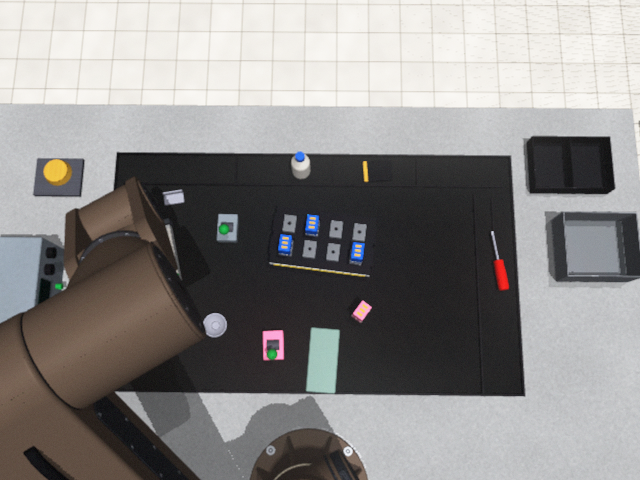

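The mat is clear of further carriers: there are exactly three. The side view shows the pointer and the green marks, so I'll grip the tab.

Run:
```python
from h import *
ctrl.gripper_to(0,effort=40); ctrl.pause(0.2)
p0=ctrl.read_tool_pos(); print("w",ctrl.read_gripper_width(),p0,ctrl.read_contact_force(), (p0[:2]-H)@gx)
a,_=ctrl.grab_frame("side"); crop(a,140,320,280,420,5,"pics/g2.png")
```

```text
w 11.516410543516255 [538.18394554 359.94197549  43.28103103] [-2.72356431 -0.96603512  5.77410596] -0.3207501064369508
```

View pics/g2.png

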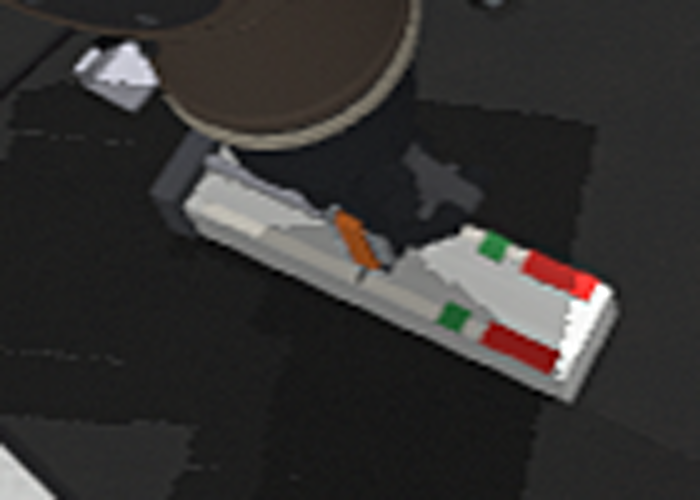

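Run:
```python
from h import *
p0=np.array([538.18,359.94])
for k in (25,44.5):
    t=p0-gx*k
    print(ctrl.line_to([*t,43.3],speed=30)); p=ctrl.read_tool_pos(); print(-(p[:2]-p0)@gx,p,ctrl.read_contact_force(),ctrl.read_gripper_width())
a,_=ctrl.grab_frame("side"); crop(a,140,320,280,420,5,"pics/g3.png"); print(ctrl.read_clock())
```

```text
False
24.823956066271492 [514.06973514 354.03021583  43.29011552] [4.0257817  0.84899351 0.3679288 ] 11.316973074036733
False
44.071981633073015 [495.3754146  349.44657502  43.30680293] [ 6.64065382  1.38457266 -2.70348355] 11.614161619508717
62.3083
```

View pics/g3.png

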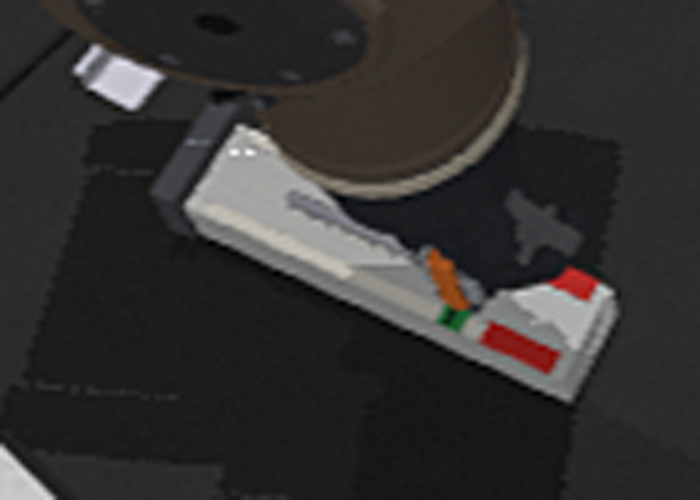

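The pointer sits in the middle of the green mark (crop px 452,318), and the 6.8 N reading agrees with about 44 mm of travel. Next I hold, then lead it home.

Run:
```python
from h import *
p0=np.array([538.18,359.94])
ctrl.pause(1.8)
p=ctrl.read_tool_pos(); print(-(p[:2]-p0)@gx,ctrl.read_contact_force())
ctrl.line_to([*(p0-gx*5),43.3],speed=30)
h=ctrl.line_to([*(p0+gx*1.5),43.3],speed=12,threshold=12); p=ctrl.read_tool_pos(); print(h,-(p[:2]-p0)@gx,ctrl.read_contact_force())
ctrl.pause(0.3)
ctrl.gripper_to(30); ctrl.pause(0.3)
p=ctrl.read_tool_pos(); ctrl.line_to([p[0],p[1],170],speed=100)
J=ctrl.read_joints(); J[0]=-0.9; ctrl.goto_joints(J)
t,d=ctrl.grab_frame("top"); cv2.imwrite("pics/t6.png",t); np.save("/tmp/d6.npy",d); crop(t,130,190,270,320,5,"pics/t6c.png")
a,_=ctrl.grab_frame("side"); crop(a,140,270,290,410,5,"pics/s6c.png"); cv2.imwrite("pics/s6.png",a)
print(ctrl.read_clock(),ctrl.read_joints())
P=cloud("top",d);hsv=cv2.cvtColor(t,cv2.COLOR_BGR2HSV);m=cv2.inRange(hsv,(45,100,60),(75,255,255));m[:,:205]=0;m[:,245:]=0;m[:200]=0;m[260:]=0
vs,us=np.nonzero(m);print("ball",us.mean(),vs.mean(),np.percentile(P[m>0][:,2],[10,50,90]))
```

```text
43.98404266663977 [ 6.38754927  2.49727837 -3.14571058]
True 0.06521205972712144 [-2.86914138 -1.13264928  8.48661397]
71.5083 [-8.99031378e-01  5.40377286e-01  1.66075250e+00  3.79498212e-04
  9.43136750e-01  3.00424761e-01]
ball 223.59302325581396 228.80232558139534 [73.37053525 80.12403071 85.67989691]
```

View pics/t6c.png

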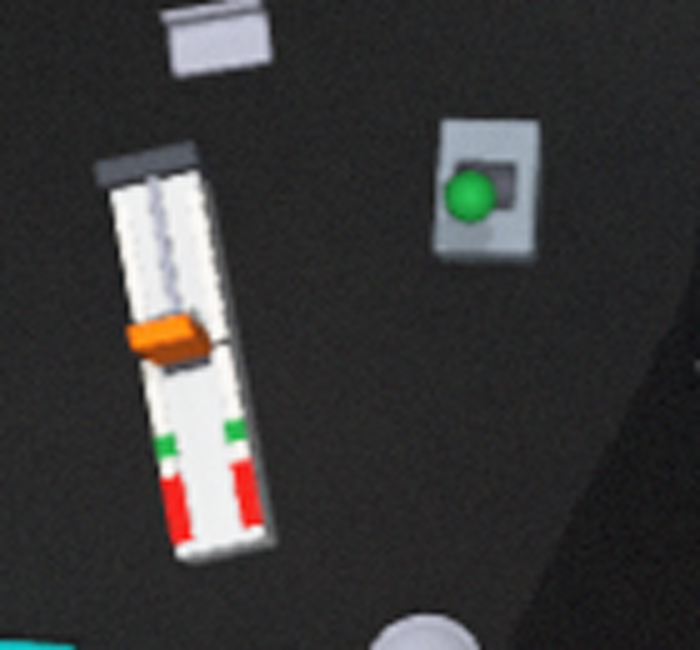

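View pics/s6c.png

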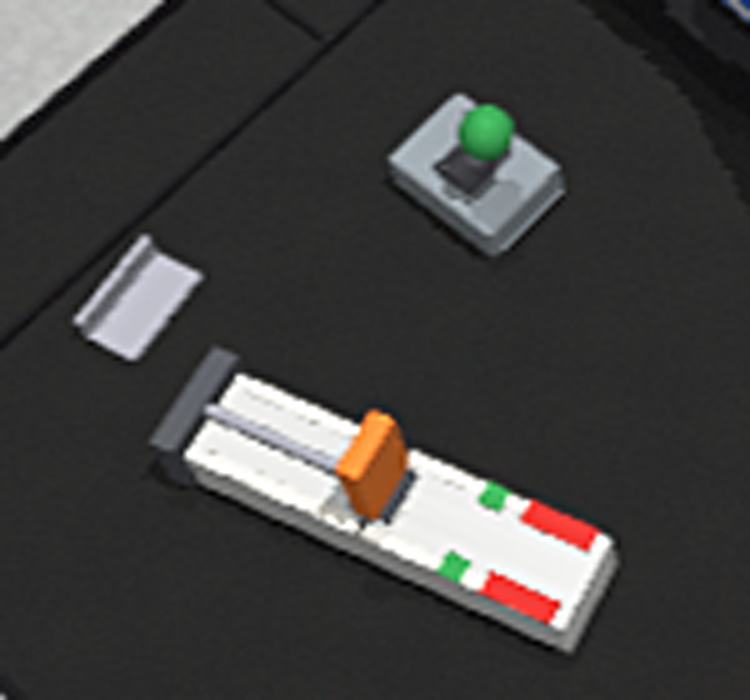

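Run:
```python
from h import *
im=cv2.imread("pics/t6.png"); d=np.load("/tmp/d6.npy"); P=cloud("top",d)
hsv=cv2.cvtColor(im,cv2.COLOR_BGR2HSV); x0,y0,x1,y1=212,208,245,246
m=np.zeros((480,640),np.uint8); m[y0:y1,x0:x1]=(im[y0:y1,x0:x1].max(2)>110); m=cv2.morphologyEx(m,cv2.MORPH_CLOSE,np.ones((9,9)))
k,l,s,c=cv2.connectedComponentsWithStats(m); i=1+s[1:,4].argmax(); print(s[i])
q=P[(l==i)]; print("block z",np.percentile(q[:,2],[10,25,50,75,90]))
zb=np.percentile(q[:,2],45)
vs,us=np.nonzero(l==i); W=np.array([atz("top",u,v,zb)[:2] for u,v in zip(us,vs)]).astype(np.float32); print("block",zb,cv2.minAreaRect(W))
for z in (65,70,75): print("ball",z,atz("top",223.6,228.8,z))
# side camera ray to ball for triangulation
a=cv2.imread("pics/s6.png"); h=cv2.cvtColor(a,cv2.COLOR_BGR2HSV); g=cv2.inRange(h,(45,100,60),(75,255,255)); g[:,:210]=0;g[:,260:]=0;g[:270]=0;g[320:]=0
v,u=np.nonzero(g); print(u.mean(),v.mean(),u.max()-u.min()+1); 
for z in (65,70,75): print("side",z,atz("side",u.mean(),v.mean(),z))
```

```text
[217 214  21  27 537]
block z [23.21593455 25.72164135 28.4115428  33.65329198 79.08147878]
block 27.915173118657957 ((624.5857543945312, 214.4091339111328), (67.3511734008789, 50.26112747192383), 0.5022112727165222)
ball 65 [610.46619192 216.37090633  65.        ]
ball 70 [609.22132151 215.55079138  70.        ]
ball 75 [607.9764511  214.73067642  75.        ]
236.85416666666666 296.0625 11
side 65 [612.25994694 212.61393674  65.        ]
side 70 [609.6196024  214.39314676  70.        ]
side 75 [606.97925786 216.17235678  75.        ]
```

Run:
```python
from h import *
o=down(np.pi/2); o2=down(-np.pi/2)
ctrl.gripper_to(0)
b=min((o,o2),key=lambda w:abs(ctrl.solve_ik([560,215,160],w)[5]))
ctrl.reach([560,215,160],b)
print(ctrl.line_to([560,215,60],speed=120,threshold=10))
print(ctrl.line_to([652,215,60],speed=40,threshold=20)); print(ctrl.read_tool_pos(),ctrl.read_contact_force())
a,_=ctrl.grab_frame("side"); crop(a,160,230,320,370,5,"pics/s7.png"); print(ctrl.read_clock())
```

```text
False
True
[626.12081818 214.56271491  58.90344074] [-2.51841566  0.11350484  2.18564388]
77.0333
```

View pics/s7.png

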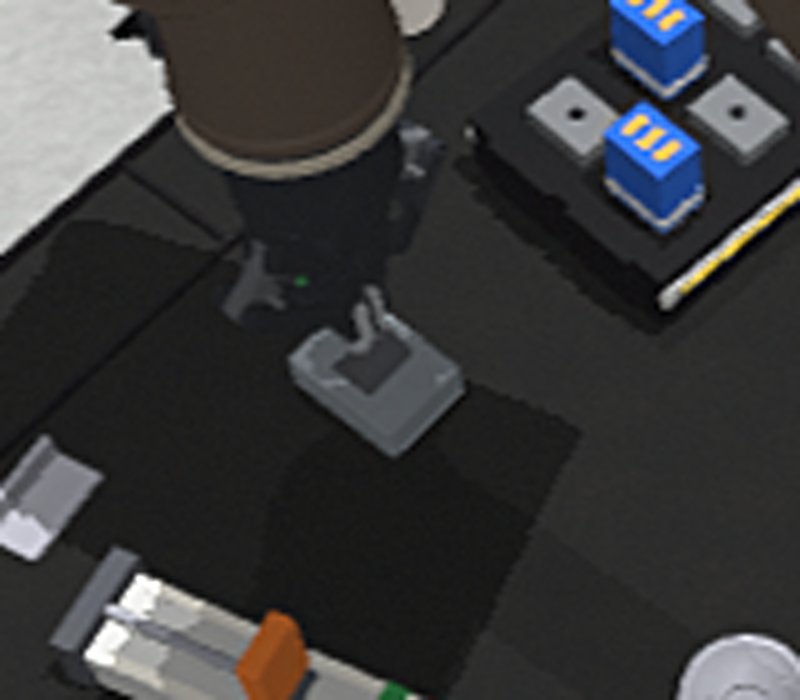

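Run:
```python
from h import *
ctrl.line_to([560,215,60],speed=150); ctrl.line_to([560,215,200],speed=200)
J=ctrl.read_joints(); J[0]=-0.9; ctrl.goto_joints(J)
t,d=ctrl.grab_frame("top"); crop(t,100,150,420,390,2.5,"pics/t8.png"); cv2.imwrite("pics/t8f.png",t)
a,_=ctrl.grab_frame("side"); crop(a,150,190,350,340,4,"pics/s8.png")
P=cloud("top",d);hsv=cv2.cvtColor(t,cv2.COLOR_BGR2HSV);m=cv2.inRange(hsv,(45,100,60),(75,255,255));m[:,:205]=0;m[:,245:]=0;m[:190]=0;m[260:]=0
vs,us=np.nonzero(m);print("ball",us.mean(),vs.mean(),np.percentile(P[m>0][:,2],[10,50,90]),atz("top",us.mean(),vs.mean(),71))
for o in brass(t,z=89):
    u,v=map(int,o["px"]); print(o["c"],o["a"],"z",np.median(P[v-3:v+4,u-2:u+3,2]))
print(ctrl.read_clock())
```

```text
ball 224.75280898876406 212.67415730337078 [68.50327051 75.83759215 81.73468454] [649.74775056 214.32074704  71.        ]
[6.21788027e+02 4.49079460e-01] -0.12330095428060628 z 90.83922404104965
[573.04815665  65.31174116] -0.10978325434271877 z 91.22062869623619
[ 554.09219062 -110.16673898] 0.09206689927561885 z 90.11440427213597
81.0083
```

View pics/t8.png

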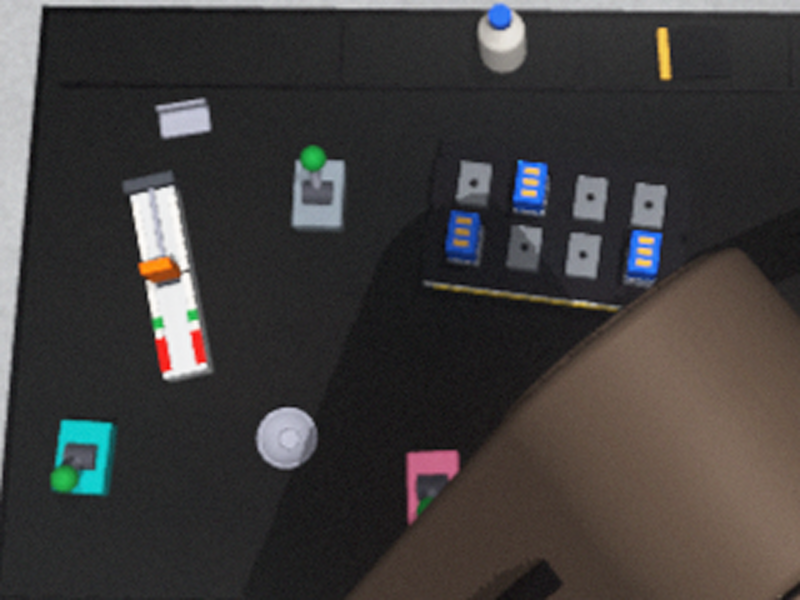

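View pics/s8.png

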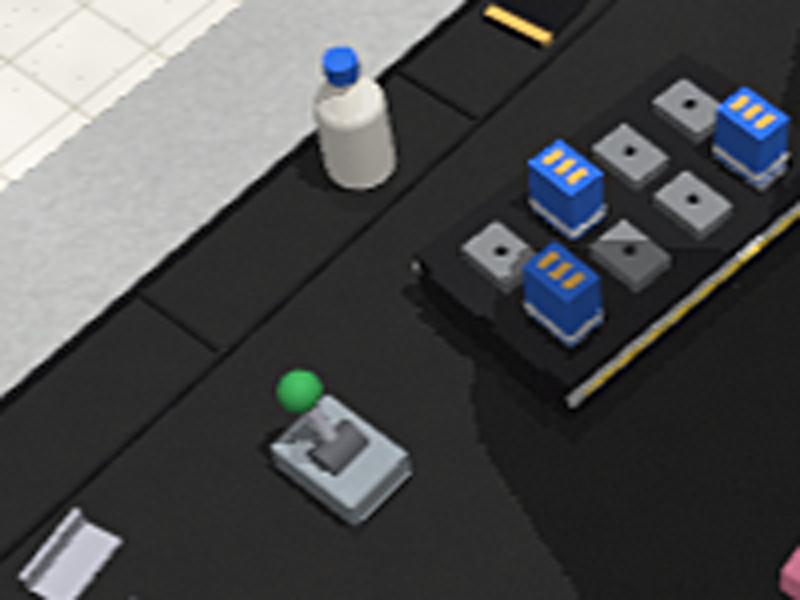

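The lever is over, with the ball moved from x 609 to about 650. The carriers and slide are unchanged. I'll push once more to confirm it is at its stop.

Run:
```python
from h import *
b=min((down(np.pi/2),down(-np.pi/2)),key=lambda w:abs(ctrl.solve_ik([570,215,160],w)[5]))
ctrl.reach([570,215,160],b)
ctrl.line_to([600,215,64],speed=120,threshold=10)
for th in (6,12,25):
    print(ctrl.line_to([660,215,64],speed=15,threshold=th),ctrl.read_tool_pos(),ctrl.read_contact_force())
ctrl.line_to([580,215,64],speed=150); ctrl.line_to([580,215,200],speed=200)
J=ctrl.read_joints(); J[0]=-1.0; ctrl.goto_joints(J)
t,d=ctrl.grab_frame("top"); cv2.imwrite("pics/t9.png",t); s,_=ctrl.grab_frame("side"); cv2.imwrite("pics/s9.png",s)
P=cloud("top",d);hsv=cv2.cvtColor(t,cv2.COLOR_BGR2HSV);m=cv2.inRange(hsv,(45,100,60),(75,255,255));m[:,:205]=0;m[:,245:]=0;m[:190]=0;m[260:]=0
vs,us=np.nonzero(m);print("ball",us.mean(),vs.mean(),np.percentile(P[m>0][:,2],[10,50,90]),atz("top",us.mean(),vs.mean(),71))
for o in brass(t,z=89):
    u,v=map(int,o["px"]); print(o["c"],o["a"],"z",np.median(P[v-3:v+4,u-2:u+3,2]))
print(ctrl.read_clock())
```

```text
True [625.98365898 214.77949443  63.38827   ] [-0.88729252 -0.35457056  0.40754844]
True [625.97577865 214.57443101  62.71101072] [0.36242505 0.65862795 0.00923405]
True [626.00442222 214.25398139  61.76412054] [-1.16837154  1.06600316  0.67283802]
ball 224.76666666666668 212.73333333333332 [68.07109478 76.51235133 80.83610625] [649.59763596 214.28027041  71.        ]
[6.21788027e+02 4.49079460e-01] -0.12330095428060628 z 90.7898006695807
[572.76669251  65.5403925 ] -0.08708324464588894 z 91.23082224739619
[ 555.05386263 -109.56953253] -0.11834814955943145 z 89.80411512247656
91.75
```

View pics/t9.png

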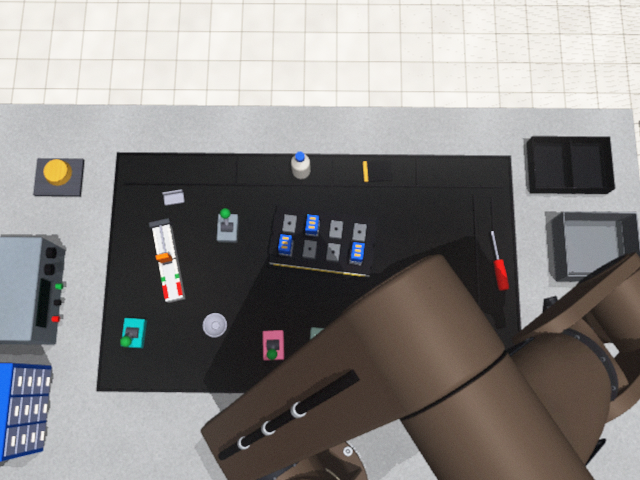

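View pics/s9.png

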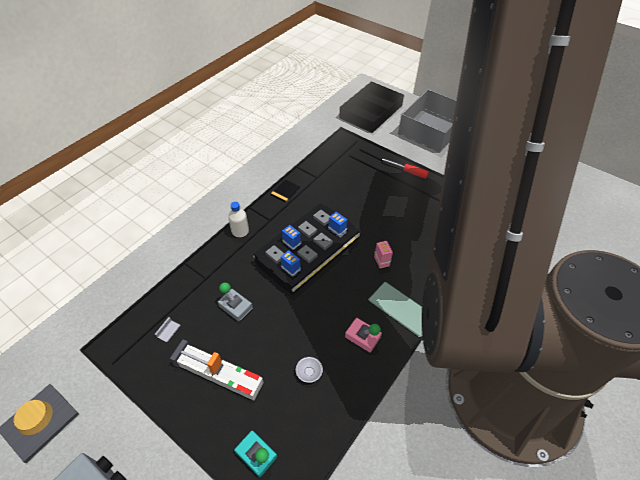

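Run:
```python
from h import *
print(ctrl.sign_off(), ctrl.read_clock())
```

```text
the job is handed in; nothing more can be done
the job is handed in; nothing more can be done
```

I finished the job and handed it in at about 92 s of the 210 s; the sign-off gives no verdict.

- **Carriers:** Pressing all eight shutters showed five empty pockets and three taken. Only three blue carriers were present, and each now stands upright in its own empty pocket. Their tops read about 90 mm high, against 89 mm expected when fully down and 113 mm on a taken pocket. No carrier looked knocked aside at any point.
- **Test slide:** I pulled it about 44 mm. The camera showed the pointer in the middle of the green mark, and the measured force of 6.8 N agreed. I held it there about 1.8 s, led it home against its stop while still gripping it, then released it.
- **Lever:** I threw the green lever on the grey block over to the on side. A second push with up to 25 N did not move it further. Its angle can't be read directly, so "fully on" rests on that stop and the pictures.
- **Everything else:** The last pictures show the look-alikes and the other things on the bench where they were.

One early script stopped with an error because it asked for the camera calibration too often. It did so before gripping anything, and I fixed it and carried on. The side camera's calibration looked a few millimetres off, so I took positions from the top camera and used the side one mainly for visual checks.

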